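Check a table spot with a spring-return tape

TASK

We are checking where the red spot was stuck on the pool table. Take the orange tab of the yellow tape measure, pull the blade out until the tab stands right over the red dot on the cloth, and hold it still there for two seconds while I read it; then let the blade go all the way back in. Leave the blue tape measure alone.

Things in the scene. Friction and masses are not known exactly. Their poses are not given: they have to be found in the camera images.
- yellow_tape_blade (a joint): How far the yellow tape measure's blade is drawn out, m: 0 fully home (end stop), up to 0.26. A spring always pulls it home, 4 N at home, 6 N fully out; nothing locks it, so it runs home when let go. The yellow case, 84 x 38 mm and 78 mm tall on a steel foot 100 x 60 mm, is fixed.
- yellow_tape_tab (a point): Upright orange pull tab at the end of the yellow tape's blade, the part to grip: 14 mm along the blade, 22 mm across it, from 7 to 51 mm above the cloth; blade top 15 mm. This point is on its centre line, 36 mm up, and moves with it. x axis: level, the way the blade is pulled, away from the case; y: across the blade; z: up. At home it is 48 mm in front of the case.
- red_dot_center (a point): Centre of the red adhesive dot, 32 mm across and 1 mm thick, flat on the cloth and fixed, directly on the line along which the yellow tape's tab travels, 80 to 220 mm from the tab's home. A white dot of the same size lies on the same line, nearer or farther, and is not the one.
- blue_tape_blade (a joint): How far the blade of the other tape measure (blue case, white tab, same sizes, beside the yellow one at 130 to 220 mm) is drawn out, m: 0 is home. It stays there.
Mind the look-alikes: they are no part of the job. What is meant by the part that bears yellow_tape_blade is not purple, and is the smaller of those in its own colour.

How it is judged (in metres and radians):
On the way:
1. the yellow tape's tab is held over the red dot (centres within 12 mm, seen from above) for 1.5 s (horizontal distance between yellow_tape_tab and red_dot_center below 0.012 m), for 1.5 s.
At the end, for the whole second after the job is handed in: After the hold over the red dot, the yellow tape's blade is back home (drawn out less than 8 mm) and let go, and the blue tape's blade is home (less than 15 mm out) (value of joint yellow_tape_blade below 0.008 m and value of joint blue_tape_blade below 0.015 m); the robot touches nothing.
It fails at once if the blue tape's blade is drawn out more than 15 mm (value of joint blue_tape_blade above 0.015 m).
It also fails if it takes over 43 s, if anything falls off the work surface, if the arm or the gripper's body presses on something with over 40 N, if the wrist force passes 120 N, or if a joint passes its speed limit or range.

ROBOT

A 7-joint arm with a two-finger parallel gripper is mounted at the origin on the work surface. World frame = base frame: x ahead of the robot, y to its left, z up, the work surface at z = 0. Lengths are in mm, angles in rad, forces in N, time in s.
With the tool pointing down it reaches from about 400 to 875 mm from the base axis. Payload 19.3 kg.
Tool frame: the origin (TCP) lies at the very end of the fingers, on their centre line; the grasp point (between the pads) lies 19 mm behind it; z points along the fingers, y is the line along which they close (so a half turn about z gives the same grasp; the last joint's range is limited). The gripper opens to 85 mm and grips with 20 to 120 N. Pads are 22 mm wide; open, the fingers measure 114 mm over their backs; the gripper's body (76 mm by 85 mm) begins 54 mm behind the grasp point. The pads swing forward as they close: fully open they stand 13 mm farther back than shut.
Start: joints at [1.246, 0.521, -0.036, 1.599, 0.021, 1.021, -0.113], TCP at [157.504, -604.82, 231.291] pointing down, gripper open.
Joint ranges: [-2.91, 2.91], [-0.3, 2.13], [-1.5, 1.42], [0.17, 2.43], [-1.26, 4.41], [0.16, 1.93], [-2.52, 2.52]. Speed limits (rad/s): [1.89, 1.89, 2.39, 2.39, 3.01, 3.01, 3.01].

INTERFACE

Orientations are given as a unit quaternion [w, x, y, z].
In Python, from cell import arm gives the robot as it stands.
- The arm moves only by the tool send_rows, never from a script. Its argument "steps" is a list of rows, each a list of 7 numbers: the turn, a rotation vector about the world's x, y, z in rad, then the shift along the world's x, y, z in cm, then the closure, from 0 (fully open) to 1 (shut). In form: [[ax, ay, az, tx, ty, tz, gripper], ...]. A call has 1 to 10 rows; each row shifts and turns the commanded pose from where the row before left it; what a row does not reach is not made up. A row lasts 1/8 s, in which the tool goes at most 62.5 mm and 10.7 degrees, less where a joint would pass 70% of its speed; a pose out of reach is approached as far as the arm can. A call with a gripper value outside its range is refused whole. The fingers move at their own pace and stop on an object; "force" is the grip in N (left out, the last holds). Time passes only in rows, so rows that do not move let the fingers close. It gives the time, the measured TCP pose, the force, the opening and the grip force at its end, in the units of the state.
- arm.read_state(): the state, without advancing time (a new reading comes with each control period).
- arm.camera(name): name is "side" or "top" or "wrist"; returns the picture (384x512x3 uint8, red, green, blue); there is no depth.
- arm.get_calibration(name): a dict with "fx", "fy", "cx", "cy" (pixels), "extrinsics" (4x4, takes a point from camera to world coordinates); the wrist camera has in their place "mount" (4x4, takes a point from camera to tool coordinates, whose origin is the TCP and whose axes are the flange's). Camera axes: x right, y up, looking along -z (the intrinsics and any distortion apply to the point x, -y, -z); pixel columns grow to the right and rows downward; lengths in mm; the calibration is good to about 2 mm. A picture is of the moment at which its call begins: read the wrist's pose just before it. get_calibration takes no time and is no camera call.
- arm.hand_in(): hands the job in; it is judged then, once.
Trained networks look in the newest picture that a camera, given by its name, has taken for a name from the list of things; names that differ only in an ending like _2 or _b are one class to them, and where a whole thing is asked for, a point or a joint stands for the part that bears it (a point fixed in the world has none). Each returns a list of dicts, best first, with "p" (0 to 1); they miss things now and then, are a little off and sometimes report something else, mostly with a low value. They report only what shows in the picture. A call takes as long as a camera call. They do not tell look-alikes from the thing itself.
- arm.recognise(name, camera): "position" ([column, row] as shares, 0 to 1, of the picture: columns of its width, rows of its height, amid what is visible of it).
The state is a dict: "t": time; "joint_positions": joint angles; "joint_velocities": joint speeds; "joint_torque": joint torques, N m; "ee_pos": TCP position; "eef_rot": TCP orientation; "contact_force": force on the tool from outside, world axes, zero at the start; "torque": the same for the moment, N m; "width": finger opening in mm; "gripper_force": force on a finger pad.
Only numpy, scipy, OpenCV 4.12 (cv2) and the standard library are available. Lean on these libraries where they do the work, as an engineer would, in place of code of your own. Each camera call takes 0.05 s, during which the arm holds its last target. There are 200 camera calls.

## Working session

There is one attempt and no reset: what is moved stays moved. The work goes in short steps, Python scripts to look and compute and a tool call to move; the robot and the scene stay as the last step left them, time stands still between calls to the robot, and variables do not carry over. Pictures are saved under pics/ and viewed, at most 10 in all, crops included, and the job is handed in when it is done.

Besides the shell and the picture viewer there is one more tool, called after "Emit:" as a command line: name --pt "numbers of a row" for each row, then --argument value for the rest. send_rows: Moves the arm, as the interface text tells. Its arguments: {"type":"object","properties":{"steps":{"type":"array","items":{"type":"array","items":{"type":"number"}}},"force":{"type":"number"}},"required":["steps"]}

```bash
mkdir -p pics; cat > h.py <<'E'
import numpy as np, cv2
from cell import arm
def save(n,im): cv2.imwrite('pics/'+n,im[:,:,::-1])
def ray(c,u,v):
    k=arm.get_calibration(c); E=np.array(k["extrinsics"])
    d=np.array([(u-k["cx"])/k["fx"],-(v-k["cy"])/k["fy"],-1.])
    return E[:3,3],E[:3,:3]@d
def onz(c,u,v,z):
    o,d=ray(c,u,v); return o+d*(z-o[2])/d[2]
E
python3 - <<'E'
from h import *
a=arm.camera("top"); b=arm.camera("side")
save('t.png',a); save('s.png',b)
for c in("top","side"):
    print({k:v for k,v in arm.get_calibration(c).items()})
    for n in("yellow_tape_tab","red_dot_center","yellow_tape_blade"):
        print(c,n,[(round(r["p"],2),round(r["position"][0]*512),round(r["position"][1]*384)) for r in arm.recognise(n,c)])
s=arm.read_state();print(s["t"],s["eef_rot"],s["width"])
E
```

```text
{'fx': 461.48842045484093, 'fy': 461.48842045484093, 'cx': 261.49207551685726, 'cy': 201.09921510002724, 'extrinsics': array([[-4.25324837e-03,  9.98726518e-01, -5.02717749e-02,
         4.76213997e+02],
       [-9.99681237e-01, -5.49766201e-03, -2.46414265e-02,
         1.15119553e+02],
       [-2.48864233e-02,  5.01509440e-02,  9.98431544e-01,
         9.55510267e+02],
       [ 0.00000000e+00,  0.00000000e+00,  0.00000000e+00,
         1.00000000e+00]])}
top yellow_tape_tab [(0.81, 332, 284), (0.74, 229, 143), (0.73, 387, 143)]
top red_dot_center [(0.66, 283, 150)]
top yellow_tape_blade [(0.91, 336, 285), (0.83, 233, 142), (0.3, 284, 148)]
{'fx': 412.8229219256309, 'fy': 412.8229219256309, 'cx': 265.73280483011473, 'cy': 190.89313547802746, 'extrinsics': array([[ 9.08960084e-01,  3.22760358e-01, -2.63850938e-01,
         3.21036979e+02],
       [-4.16650993e-01,  7.24465237e-01, -5.49137570e-01,
        -2.61537768e+02],
       [ 1.39109936e-02,  6.09077887e-01,  7.92988406e-01,
         6.09192867e+02],
       [ 0.00000000e+00,  0.00000000e+00,  0.00000000e+00,
         1.00000000e+00]])}
side yellow_tape_tab [(0.78, 208, 299), (0.73, 318, 149), (0.64, 413, 292)]
side red_dot_center [(0.71, 334, 200)]
side yellow_tape_blade [(0.92, 207, 303), (0.78, 316, 153), (0.57, 412, 292)]
0.4 [-8.76434528e-05  9.91897227e-01  1.27042838e-01 -1.56722187e-05] 85.19274153959158
```

View pics/t.png

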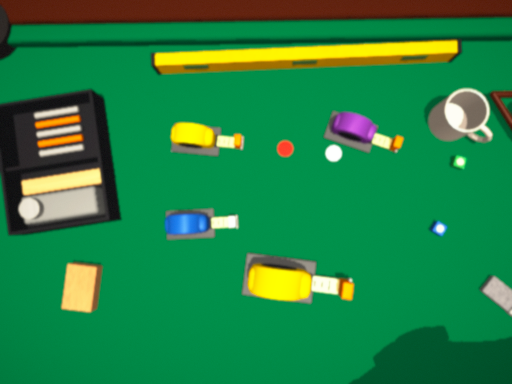

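View pics/s.png

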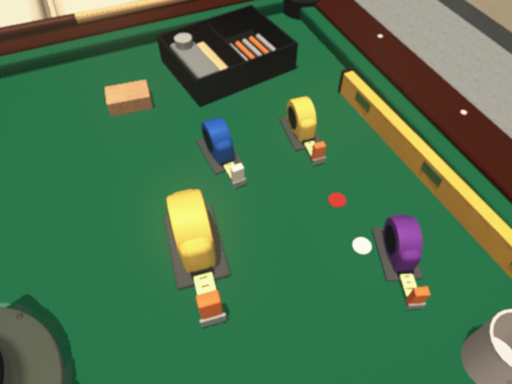

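The top view shows three orange tabs: the small yellow tape's at (239,142), the large yellow's at (346,289) and the purple's at (397,143). The blue tape has a white tab at (232,222). The red dot is at (285,149) and the white dot at (333,153). I choose the small yellow one, since it isn't purple and is the smaller of the two yellows. Next I measure it and check it in a crop.

```bash
python3 - <<'E'
from h import *
def cents(c,rois):
    im=arm.camera(c); hsv=cv2.cvtColor(im,cv2.COLOR_RGB2HSV); H,S,V=[hsv[...,i].astype(int) for i in range(3)]
    for n,(x0,x1,y0,y1),f in rois:
        m=np.zeros(H.shape,bool); m[y0:y1,x0:x1]=True
        m&=f(H,S,V); v,u=np.nonzero(m); print(c,n,len(u),u.mean().round(1),v.mean().round(1),(u.min(),u.max(),v.min(),v.max()))
        yield n,u.mean(),v.mean()
    global last; last=im
red=lambda H,S,V:((H<4)|(H>174))&(S>150)&(V>110)
org=lambda H,S,V:(H>=4)&(H<18)&(S>130)&(V>100)
yel=lambda H,S,V:(H>=20)&(H<34)&(S>150)&(V>110)
wht=lambda H,S,V:(S<70)&(V>150)
z={'dot':1,'tab':51,'case':78,'white':1}
for c,r in(('top',[('tab',(225,250,125,160),org),('dot',(270,300,135,165),red),('white',(320,345,140,165),wht),('case',(165,215,110,155),yel)]),
 ('side',[('tab',(305,330,135,165),org),('dot',(320,350,185,210),red),('white',(345,375,230,260),wht)])):
    for n,u,v in cents(c,r): print('   ',n,onz(c,u,v,z[n]).round(1), onz(c,u,v,36).round(1))
    if c=='top': save('crop.png',cv2.resize(last[100:180,155:355],(800,320),interpolation=cv2.INTER_CUBIC))
E
```

```text
top tab 23 238.4 144.0 (np.int64(235), np.int64(241), np.int64(136), np.int64(147))
    tab [635.  182.6  51. ] [637.6 183.7  36. ]
top dot 110 284.6 148.3 (np.int64(279), np.int64(290), np.int64(143), np.int64(154))
    dot [634.1  90.2   1. ] [628.3  91.1  36. ]
top white 223 333.2 152.9 (np.int64(325), np.int64(341), np.int64(145), np.int64(161))
    white [623.6 -10.6   1. ] [618.2  -6.   36. ]
top case 890 192.7 134.6 (np.int64(171), np.int64(214), np.int64(123), np.int64(147))
    case [649.3 268.8  78. ] [657.6 276.2  36. ]
side tab 190 318.2 149.7 (np.int64(311), np.int64(325), np.int64(141), np.int64(158))
    tab [635.5 172.8  51. ] [643.9 184.5  36. ]
side dot 162 336.6 199.6 (np.int64(329), np.int64(344), np.int64(194), np.int64(206))
    dot [633.6  88.4   1. ] [615.7  68.3  36. ]
side white 292 361.5 245.2 (np.int64(352), np.int64(371), np.int64(236), np.int64(254))
    white [623.2 -11.8   1. ] [605.8 -26.2  36. ]
```

View pics/crop.png

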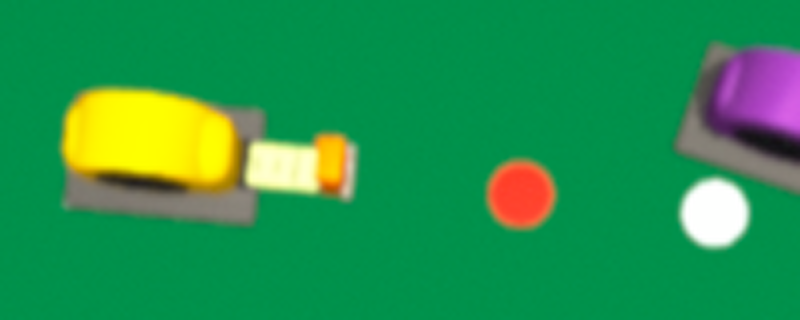

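The crop confirms it: a small yellow case on a grey foot, with its orange tab at about (237,141) in the full image. The red and white dots lie on its line, and the purple tape is turned aside. The tab is near (643,184), the dot at (634,89), and the pull direction is (-0.104,-0.995). I'll swing over with the fingers turned to close across the blade.

Emit:
send_rows --pt "0 0 0.06 3.4 3.0 0 0" --pt "0 0 0.06 3.4 3.0 0 0" --pt "0 0 0.06 3.4 3.0 0 0" --pt "0 0 0.06 3.4 3.0 0 0" --pt "0 0 0.06 3.4 3.0 0 0" --pt "0 0 0.06 3.4 3.0 0 0" --pt "0 0 0.06 3.4 3.0 0 0" --pt "0 0 0.06 3.4 3.0 0 0" --pt "0 0 0.06 3.4 3.0 0 0" --pt "0 0 0.06 3.4 3.0 0 0" --force 60

```text
t: 1.75
ee_pos: [498.5, -303.8, 231.4]
eef_rot: [0.0, 0.91, 0.415, 0.0]
contact_force: [0.0, -0.4, 0.3]
width: 85.6
gripper_force: 0.0
```

```bash
python3 -c "
from h import *
s=arm.read_state();print(s['t'],s['joint_positions'],s['ee_pos'],s['eef_rot'])"
```

```text
1.75 [ 0.64296807  0.46608593 -0.27555348  1.70227898  0.14660811  0.99316432
 -0.39906349] [ 498.51359894 -303.81524768  231.43316373] [1.35967460e-04 9.09672602e-01 4.15326061e-01 4.90606451e-05]
```

Emit:
send_rows --pt "0 0 0.061 1.45 4.9 0 0" --pt "0 0 0.061 1.45 4.9 0 0" --pt "0 0 0.061 1.45 4.9 0 0" --pt "0 0 0.061 1.45 4.9 0 0" --pt "0 0 0.061 1.45 4.9 0 0" --pt "0 0 0.061 1.45 4.9 0 0" --pt "0 0 0.061 1.45 4.9 0 0" --pt "0 0 0.061 1.45 4.9 0 0" --pt "0 0 0.061 1.45 4.9 0 0" --pt "0 0 0.061 1.45 4.9 0 0"

```text
t: 3.0
ee_pos: [642.9, 186.7, 231.3]
eef_rot: [0.0, 0.743, 0.669, 0.0]
contact_force: [0.5, -0.3, 0.7]
width: 85.4
gripper_force: 0.0
```

Emit:
send_rows --pt "0 0 0 0 0 -4 0" --pt "0 0 0 0 0 -4 0" --pt "0 0 0 0 0 0 0" --pt "0 0 0 0 0 0 0"

```text
t: 3.5
ee_pos: [643.2, 185.4, 152.9]
eef_rot: [0.0, 0.744, 0.669, 0.001]
contact_force: [1.1, 0.4, -0.2]
width: 85.4
gripper_force: 0.0
```

```bash
python3 - <<'E'
from h import *
s=arm.read_state(); a=arm.camera("wrist"); k=arm.get_calibration("wrist")
save('w.png',a)
w,x,y,z=s["eef_rot"]
from scipy.spatial.transform import Rotation as R
T=np.eye(4);T[:3,:3]=R.from_quat([x,y,z,w]).as_matrix();T[:3,3]=s["ee_pos"]
E=T@np.array(k["mount"]); print(s["ee_pos"],T[:3,1],E.round(2),k["fx"],k["cx"],k["cy"],s["joint_positions"])
np.save('E.npy',E)
E
```

```text
[643.15711332 185.41944135 152.90917105] [ 0.9943563  -0.10608403  0.00131496] [[ 9.9000e-01  1.0000e-01  3.0000e-02  6.5021e+02]
 [-1.1000e-01  9.6000e-01  2.7000e-01  2.5265e+02]
 [ 0.0000e+00 -2.7000e-01  9.6000e-01  2.9608e+02]
 [ 0.0000e+00  0.0000e+00  0.0000e+00  1.0000e+00]] 337.41657913104797 257.5527982292892 193.84658741195676 [-0.08450035  0.70834706 -0.45725188  1.52602926  0.35121575  0.98792162
 -0.74693621]
```

View pics/w.png

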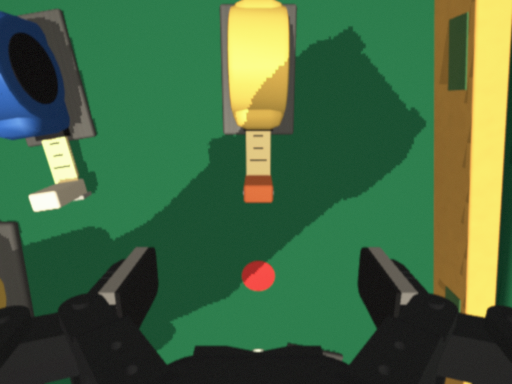

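The wrist view shows the tab at (258,190), the red dot at (258,276) and the fingers centred at about 258, so it is laterally aligned. Next I compute positions from this.

```bash
python3 - <<'E'
from h import *
E=np.load('E.npy');k=arm.get_calibration("wrist")
def p(u,v,z):
    d=E[:3,:3]@np.array([(u-k["cx"])/k["fx"],-(v-k["cy"])/k["fy"],-1.]);o=E[:3,3];return (o+d*(z-o[2])/d[2]).round(1)
print(p(258,190,51),p(258,202,51),p(258,196,51),p(258.5,276,1),p(258,131,8))
E
```

```text
[643.9 187.7  51. ] [642.9 178.3  51. ] [643.4 183.   51. ] [633.9  88.2   1. ] [648.1 227.5   8. ]
```

Emit:
send_rows --pt "0 0 0 0 -0.1 -4 0" --pt "0 0 0 0 -0.1 -4 0" --pt "0 0 0 0 0 -3 0" --pt "0 0 0 0 0 -1.5 0" --pt "0 0 0 0 0 -1 0" --pt "0 0 0 0 0 0 0" --pt "0 0 0 0 0 0 0"

```text
t: 4.42
ee_pos: [643.1, 183.3, 17.4]
eef_rot: [0.0, 0.744, 0.669, 0.001]
contact_force: [-0.0, 0.1, 0.0]
width: 85.0
gripper_force: 0.0
```

Emit:
send_rows --pt "0 0 0 0 0 0 1" --pt "0 0 0 0 0 0 1" --pt "0 0 0 0 0 0 1" --pt "0 0 0 0 0 0 1" --pt "0 0 0 0 0 0 1" --pt "0 0 0 0 0 0 1" --pt "0 0 0 0 0 0 1" --pt "0 0 0 0 0 0 1" --force 60

```text
t: 5.42
ee_pos: [643.2, 183.1, 16.6]
eef_rot: [0.0, 0.744, 0.669, 0.001]
contact_force: [5.6, -1.6, 2.3]
width: 21.2
gripper_force: 59.7
```

Emit:
send_rows --pt "0 0 0 -0.1 -0.945 0 1" --pt "0 0 0 -0.1 -0.945 0 1" --pt "0 0 0 -0.1 -0.945 0 1" --pt "0 0 0 -0.1 -0.945 0 1" --pt "0 0 0 -0.1 -0.945 0 1" --pt "0 0 0 -0.1 -0.945 0 1" --pt "0 0 0 -0.1 -0.945 0 1" --pt "0 0 0 -0.1 -0.945 0 1" --pt "0 0 0 -0.1 -0.945 0 1" --pt "0 0 0 -0.1 -0.945 0 1"

```text
t: 6.68
ee_pos: [633.3, 89.6, 16.6]
eef_rot: [-0.0, 0.743, 0.669, 0.001]
contact_force: [7.5, 3.7, -1.7]
width: 21.2
gripper_force: 59.5
```

```bash
python3 - <<'E'
from h import *
s=arm.read_state(); a=arm.camera("wrist"); b=arm.camera("side"); k=arm.get_calibration("wrist")
print(s["t"],s["ee_pos"],s["contact_force"],s["width"])
save('p.png',np.hstack([cv2.resize(a[100:384,110:410],(400,379)),cv2.resize(b[100:260,240:409],(400,379),interpolation=cv2.INTER_CUBIC)]))
E
```

```text
6.675 [633.27116364  89.62593159  16.61078322] [ 7.4599583   3.65510223 -1.72417656] 21.17734472117562
```

View pics/p.png

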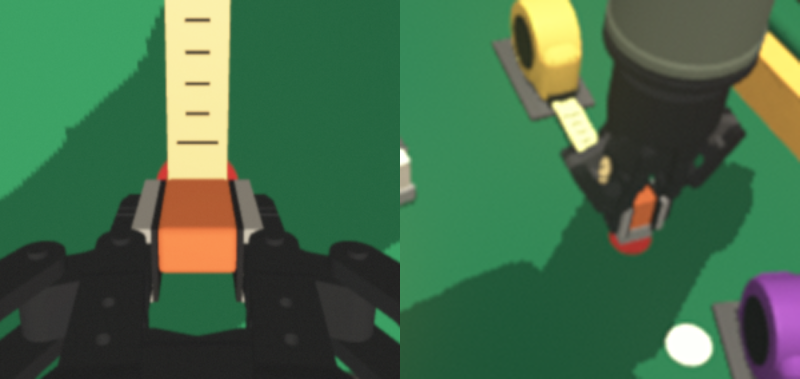

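The tab stands over the red dot: red shows behind it in the wrist view and in front of it in the side view, evenly on both sides. Now I hold.

Emit:
send_rows --pt "0 0 0 0 0 0 1" --pt "0 0 0 0 0 0 1" --pt "0 0 0 0 0 0 1" --pt "0 0 0 0 0 0 1" --pt "0 0 0 0 0 0 1" --pt "0 0 0 0 0 0 1" --pt "0 0 0 0 0 0 1" --pt "0 0 0 0 0 0 1" --pt "0 0 0 0 0 0 1" --pt "0 0 0 0 0 0 1"

```text
t: 8.02
ee_pos: [633.3, 89.7, 16.6]
eef_rot: [0.0, 0.743, 0.669, 0.001]
contact_force: [6.7, 4.0, -0.8]
width: 21.2
gripper_force: 59.6
```

Emit:
send_rows --pt "0 0 0 0 0 0 1" --pt "0 0 0 0 0 0 1" --pt "0 0 0 0 0 0 1" --pt "0 0 0 0 0 0 1" --pt "0 0 0 0 0 0 1" --pt "0 0 0 0 0 0 1" --pt "0 0 0 0 0 0 1" --pt "0 0 0 0 0 0 1" --pt "0 0 0 0 0 0 1" --pt "0 0 0 0 0 0 1"

```text
t: 9.28
ee_pos: [633.3, 89.7, 16.6]
eef_rot: [0.0, 0.743, 0.669, 0.001]
contact_force: [6.3, 4.0, 0.3]
width: 21.1
gripper_force: 59.6
```

Emit:
send_rows --pt "0 0 0 0.1 0.93 0 1" --pt "0 0 0 0.1 0.93 0 1" --pt "0 0 0 0.1 0.93 0 1" --pt "0 0 0 0.1 0.93 0 1" --pt "0 0 0 0.1 0.93 0 1" --pt "0 0 0 0.1 0.93 0 1" --pt "0 0 0 0.1 0.93 0 1" --pt "0 0 0 0.1 0.93 0 1" --pt "0 0 0 0.1 0.93 0 1" --pt "0 0 0 0.1 0.93 0 1"

```text
t: 10.52
ee_pos: [643.2, 182.9, 16.6]
eef_rot: [0.0, 0.743, 0.669, 0.001]
contact_force: [5.4, 3.1, 1.2]
width: 20.9
gripper_force: 59.7
```

Emit:
send_rows --pt "0 0 0 0 0 0 1" --pt "0 0 0 0 0 0 0" --pt "0 0 0 0 0 0 0" --pt "0 0 0 0 0 0 0" --pt "0 0 0 0 0 0 0" --pt "0 0 0 0 0 0 0" --pt "0 0 0 0 0 0 0" --pt "0 0 0 0 0 0 0"

```text
t: 11.52
ee_pos: [642.5, 181.7, 16.3]
eef_rot: [-0.0, 0.744, 0.669, -0.0]
contact_force: [0.5, 0.0, 0.6]
width: 85.3
gripper_force: 0.0
```

Emit:
send_rows --pt "0 0 0 0 0 1 0" --pt "0 0 0 0 0 2 0" --pt "0 0 0 0 0 3 0" --pt "0 0 0 0 0 4 0" --pt "0 0 0 0 0 4 0" --pt "0 0 0 0 0 0 0" --pt "0 0 0 0 0 0 0"

```text
t: 12.4
ee_pos: [642.5, 181.5, 157.0]
eef_rot: [0.0, 0.744, 0.669, 0.0]
contact_force: [0.1, -0.3, 0.2]
width: 85.5
gripper_force: 0.0
```

```bash
python3 - <<'E'
from h import *
s=arm.read_state(); save('e.png',arm.camera("wrist")); print(s["t"],s["ee_pos"],s["contact_force"],s["width"])
E
```

```text
12.4 [642.45095041 181.5396232  156.95234519] [ 0.08367265 -0.26148975  0.19245881] 85.4757275054305
```

View pics/e.png

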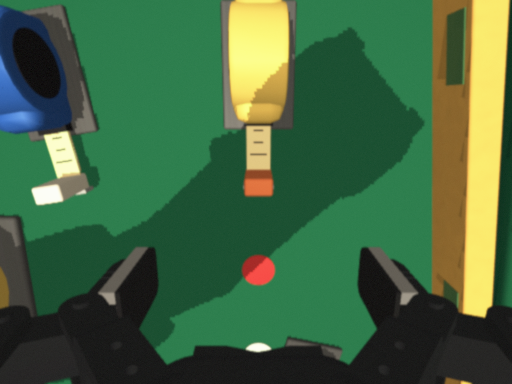

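The yellow tab is home again at (258,184): its three blade marks and the gap to the case are as before. The blue tape is untouched and the gripper is clear.

```bash
python3 -c "
from cell import arm
print(arm.hand_in())"
```

```text
the job is handed in; nothing more can be done
None
```

I pulled the small yellow tape's orange tab out over the red dot and held it still there for about 2.5 s. I then let the blade back in to home, left the blue tape untouched, and handed the job in; no verdict came back.

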